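# Drive out a stuck slanted pin and stack the freed jaw block

## Task

The wooden jaw block on the stand is locked by a stuck steel pin in a slanted bore: take the drift punch from its block and, with its tip on the pin's upper end, drive the pin down along the bore until none of it is left inside the jaw. Put the punch back upright in its block, then lift the freed jaw off the stand and set it (do not drop it) the same way up on the larger of the two spare jaws, with its whole base supported and nothing overhanging. Leave the smaller spare jaw, the sanding block and the slip stone where they are.

Things in the scene. Friction and masses are not known exactly. Their poses are not given: they have to be found in the camera images.
- stand: Wooden stand, fixed to the bench: table 120 x 100 x 12 mm on two side cheeks, top face 90 mm above the bench. Origin at the bench under the table's middle; z up; x runs roughly away from the robot. Four L-shaped steel cleats, 10 mm high, 4 mm thick, round the jaw's corners with 2 mm play on each side; along the jaw's long (y) faces they leave the middle 44 mm open for fingers. Underneath it is open, so the pin can come out there.
- jaw: The pinned jaw: pale wooden block 76 (x) x 46 (y) x 40 mm (z), 0.11 kg, sitting on the stand's table between the cleats. Origin at the centre of its flat underside, z up. A straight bore, 18 mm square in section, goes through it, slanted 32 degrees from vertical in its x-z plane: the mouth on the top face lies toward -x, the opening in the underside toward +x. It can be lifted straight up only when the pin is out.
- jaw_mouth (a point): Point on the bore's axis at the centre of its mouth, on the jaw's top face (12.5 mm toward -x from the middle of the top). Axes as the jaw's.
- jaw_corner0 (a point): Lower corner of the jaw at its -x, -y.
- jaw_corner1 (a point): Lower corner of the jaw at its -x, +y.
- jaw_corner2 (a point): Lower corner of the jaw at its +x, -y.
- jaw_corner3 (a point): Lower corner of the jaw at its +x, +y.
- pin_end (a point): Centre of the flat upper end of the steel pin (16 mm diameter, 70 mm long, headed at its lower end under the stand). It starts 10 to 18 mm down the bore from the mouth. Its z axis points up along the bore axis, out of the mouth toward the robot (32 degrees from vertical); the pin is driven toward -z of this point. It moves with the pin.
- pin (a joint): How far the pin has been driven down, in m: starts between 0 and 0.008, at 0.037 its upper end is level with the jaw's underside, it must pass 0.040, and at 0.050 it meets its stop and stays captive in the stand. It needs a push of about 10 to 13 N along the bore and stays where it is left.
- punch: Drift punch, 160 mm long, 0.15 kg, standing upright in its block. Origin at the centre of its flat working tip, z along the punch toward the handle. Shank 10 mm diameter for the first 12 mm, then 12 mm up to a round rubber hand guard (36 mm diameter, 90 to 96 mm from the tip); above it the round steel handle, 20 mm diameter, 96 to 160 mm from the tip, is the place to grip.
- holder: Dark wooden punch block, 66 x 66 x 94 mm, fixed to the bench, origin at the centre of its underside. A 22 mm upright hole goes through its centre; the punch hangs in it with the guard resting on the top, its tip 4 mm above the bench.
- big_jaw: The larger spare jaw: pale wooden block 120 (x) x 104 (y) x 40 mm (z), 0.45 kg, loose on the bench, with a similar slanted bore. Origin at the centre of its underside, z up. It and the smaller one may have changed sides.
- small_jaw: The smaller spare jaw: pale wooden block 56 x 40 x 34 mm, loose on the bench; too small to carry the freed jaw. Origin at the centre of its underside. To be left alone.
- sanding_block: Wooden sanding block 78 x 99 x 32 mm on the bench in front of the stand, to be left alone. Origin at the centre of its underside.
- slip_stone: Brown slip stone 48 x 90 x 17 mm on the bench in front at the left, to be left alone. Origin at the centre of its underside.
Things that resemble listed ones, but are neither listed nor needed, are in the scene too. What is shaped like the jaw but yellow is not meant.

How it is judged:
By the outcome, as a careful person would: the job done as asked, in the order asked, and still so for the second after the job is handed in, with the robot touching nothing.
It also fails if it takes over 64 s, if anything falls off the work surface, if the arm or the gripper's body presses on something with over 40 N, if the wrist force passes 120 N, or if a joint passes its speed limit or range.

## Robot

A 6-joint arm with a two-finger parallel gripper is mounted at the origin on a cart in front of the work surface, level with it; the furniture and walls round the work are solid. World frame = base frame: x ahead of the robot, y to its left, z up, the work surface at z = 0. Lengths are in m, angles in rad, forces in N, time in s.
With the tool pointing down it reaches from about 0.3 to 0.875 m from the base axis. Payload 6.4 kg.
Tool frame: the origin (TCP) lies between the finger pads; the fingertips stand tip_extent ahead of it and the grasp point (between the pads) lies 5 mm behind it (tip_extent is the distance from the TCP to the fingertips, in m); z points along the fingers, y is the direction in which the jaws open and shut (so a half turn about z gives the same grasp; the last joint's range is limited). The gripper opens to 85 mm and grips with 20 to 120 N. Pads are 22 mm wide; open, the fingers measure 114 mm over their backs; the gripper's body (76 mm by 85 mm) begins 54 mm behind the grasp point. The pads swing forward as they close: fully open they stand 13 mm farther back than shut.
Start: joints at [1.037, 0.181, 1.607, -0, 1.354, -0.206], TCP at [0.185, 0.544, 0.245] pointing down, gripper open.
Joint ranges: [-2.99, 2.99], [-0.89, 2.07], [0.3, 2.58], [-1.14, 4.28], [0, 2.63], [-3.12, 3.12]. Speed limits (rad/s): [2.57, 2.57, 3.01, 3.14, 3.14, 3.14].

## Interface

Orientations are given as a unit quaternion [w, x, y, z].
In Python, from bench import * gives the robot as it stands.
- The arm moves only by the shell command python3 -m jog 'ROWS'. ROWS is JSON, a list of rows, each a list of 3 entries, a list of its own where there are three numbers: the shift along the tool's x, y, z in mm, then the turn, a rotation vector about the tool's x, y, z in rad, then the opening, from 0 (shut) to 1 (fully open). A call has 1 to 20 rows; each row is the pose to reach, as a shift and turn from the pose measured when the call began, along the tool's axes at that moment; what a row does not reach only later rows make up. A row lasts 1/12 s, in which the tool goes at most 41.7 mm and 7.16 degrees, less where a joint would pass 70% of its speed; a pose out of reach is approached as far as the arm can. A call with a gripper value outside its range is refused whole. The fingers move at their own pace and stop on an object; the grip force is fixed at half the most. Time passes only in rows, so rows that repeat a pose let the fingers close. It gives the time, the measured TCP pose, the force and the opening at its end, in the units of the state.
- get_obs(): the state, without advancing time (a new reading comes with each control period).
- camera(name): name is "scene" or "top" or "wrist"; returns (picture, depth): 480x640x3 uint8, red, green, blue; 480x640 float32, m along the optical axis (not along the pixel's ray), 0 where there is no reading.
- get_calibration(name): a dict with "fx", "fy", "cx", "cy" (pixels), "world_from_camera" (4x4, takes a point from camera to world coordinates). Camera axes: x right, y down, z forward; pixel columns grow to the right and rows downward; lengths in m; the calibration is good to about 2 mm. A picture is of the moment at which its call begins: read the wrist's pose just before it. get_calibration takes no time and is no camera call; for the wrist camera it gives the pose at the moment of the call.
- hand_in(): hands the job in, once; it reports no verdict.
The state is a dict: "time_s": time; "q": joint angles; "dq": joint speeds; "joint_efforts": joint torques, N m; "eef_pos": TCP position; "eef_rot": TCP orientation; "wrist_force": force on the tool from outside, world axes, zero at the start; "torque": the same for the moment, N m; "opening": opening from 0.0 (shut) to 1.0 (fully open).
Only numpy, scipy, OpenCV 4.12 (cv2) and the standard library are available. Lean on these libraries where they do the work, as an engineer would, in place of code of your own. Each camera call takes 0.05 s, during which the arm holds its last target.

## Working session

There is one attempt and no reset: what is moved stays moved. The work goes in short steps, Python scripts to look and compute and a shell command to move; the robot and the scene stay as the last step left them, time stands still between calls to the robot, and variables do not carry over. Pictures are saved under pics/ and viewed, and the job is handed in when it is done.

```bash
ls; mkdir -p pics; python3 - <<'E'
from bench import *
import cv2,numpy as np
o=get_obs();print(o)
for n in ("scene","top","wrist"):
    p,d=camera(n);cv2.imwrite(f"pics/{n}0.png",p[:,:,::-1]);np.save(f"pics/{n}0.npy",d)
    c=get_calibration(n);print(n,c['fx'],c['cx'],c['cy'],np.round(c['world_from_camera'],4).tolist())
E
```

```text
pics
{'time_s': 0.0, 'q': array([ 1.03668977e+00,  1.81555021e-01,  1.60803685e+00, -5.38856150e-06,
        1.35380889e+00, -2.06299496e-01]), 'dq': array([-0.00060666, -0.0009237 , -0.00021726,  0.00045421, -0.00125545,
       -0.00058923]), 'joint_efforts': array([ 2.89553805e-03, -4.44864142e+01, -3.51342201e+01, -6.52436825e-05,
        8.76597769e-03,  2.55918746e-05]), 'eef_pos': array([0.18483182, 0.5439062 , 0.24436234]), 'eef_rot': array([-3.24638433e-04,  1.63170014e-01,  9.86597552e-01, -8.43759114e-04]), 'wrist_force': array([-0.04653166, -0.81471843, -0.60155007]), 'torque': array([-0.01017436,  0.0342126 ,  0.02785044]), 'opening': 1.0001170211671235}
scene 434.70654723574734 325.12316927160896 234.23105522207553 [[0.7054, -0.4049, 0.5819, -0.0854], [-0.7089, -0.405, 0.5775, -0.607], [0.0018, -0.8198, -0.5726, 0.7179], [0.0, 0.0, 0.0, 1.0]]
top 603.763908440274 324.1401327404216 239.81525339347908 [[-0.0274, -0.9947, 0.0995, 0.4164], [-0.9996, 0.027, -0.0055, 0.022], [0.0028, -0.0996, -0.995, 1.3493], [0.0, 0.0, 0.0, 1.0]]
wrist 428.53738965375186 322.16004658303916 247.9600520432741 [[0.322, 0.8991, 0.2965, 0.1092], [0.9467, -0.3054, -0.1021, 0.5693], [-0.0013, 0.3135, -0.9496, 0.3741], [0.0, 0.0, 0.0, 1.0]]
```

View pics/scene0.png

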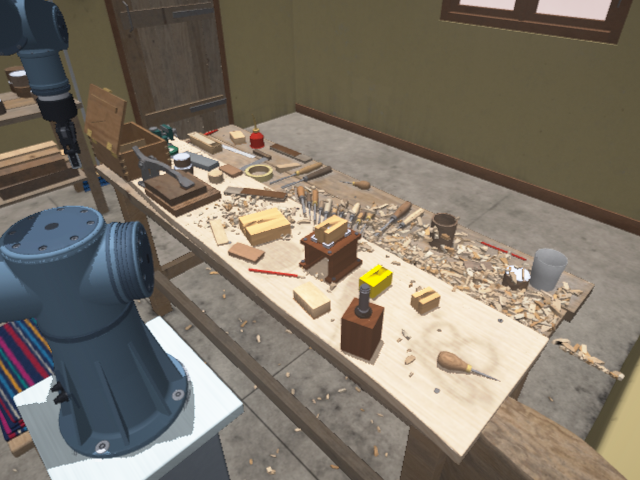

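View pics/top0.png

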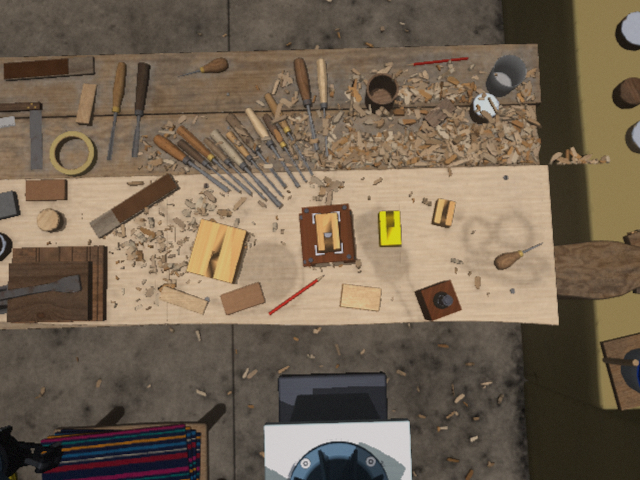

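View pics/wrist0.png

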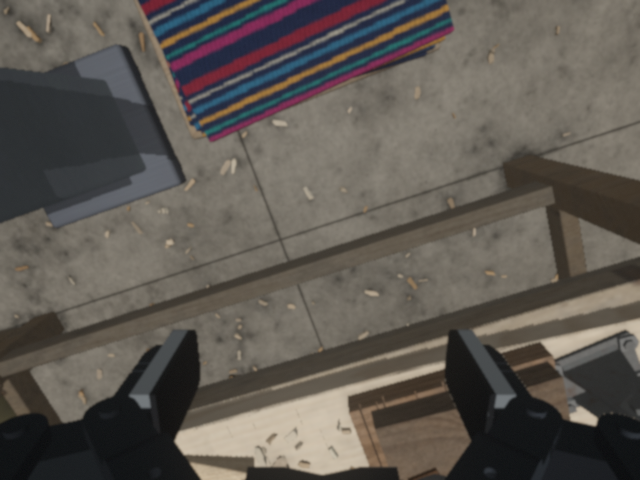

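Top view: the pinned jaw is on the stand at (328,232), the punch in its dark block at (441,300). The big spare jaw is at (217,250) and the small one at (445,212). The sanding block is at (360,297) and the slip stone at (242,298). Jaw lookalikes are the yellow block at (390,228), which is excluded, plus the big and small spares. The punch could be confused with the awls at (515,257) and (210,67). Next I'll look at enlarged crops.

```bash
cat > h.py <<'E'
import numpy as np,cv2
from bench import *
def save(n,img): cv2.imwrite('pics/'+n,img[:,:,::-1])
def unproj(c,u,v,z=None,d=None):
    M=np.array(c['world_from_camera']);r=np.array([(u-c['cx'])/c['fx'],(v-c['cy'])/c['fy'],1.])
    if d is not None: return M[:3,:3]@(r*d)+M[:3,3]
    w=M[:3,:3]@r; return M[:3,3]+w*(z-M[2,3])/w[2]
def proj(c,P):
    M=np.array(c['world_from_camera']);p=M[:3,:3].T@(np.array(P)-M[:3,3]);return [c['fx']*p[0]/p[2]+c['cx'],c['fy']*p[1]/p[2]+c['cy'],p[2]]
def cloud(c,d):
    v,u=np.mgrid[:480,:640];M=np.array(c['world_from_camera'])
    X=np.stack([(u-c['cx'])/c['fx']*d,(v-c['cy'])/c['fy']*d,d],-1);return X@M[:3,:3].T+M[:3,3]
def rect(P,zlo,zhi,xlo,xhi,ylo,yhi):
    m=(P[...,2]>zlo)&(P[...,2]<zhi)&(P[...,0]>xlo)&(P[...,0]<xhi)&(P[...,1]>ylo)&(P[...,1]<yhi)
    Q=P[m];r=cv2.minAreaRect(Q[:,:2].astype(np.float32)*1000);return r,len(Q),np.median(Q[:,2])
E
python3 - <<'E'
from h import *
p=cv2.imread('pics/top0.png');d=np.load('pics/top00.npy') if 0 else np.load('pics/top0.npy')
c=get_calibration('top');P=cloud(c,d)
for n,u,v in [('jaw',328,232),('yel',390,228),('small',445,205),('big',200,240),('sand',360,297),('slip',242,298),('holder',428,312),('punch',441,300)]:
    print(n,np.round(P[v,u],3))
def pr(n,*a):
    r,k,z=rect(P,*a);print(n,np.round(r[0],1),np.round(r[1],1),round(r[2],1),k,round(float(z),4))
a=P[232,328]; pr('jaw',.115,.145,a[0]-.07,a[0]+.07,a[1]-.06,a[1]+.06)
a=P[240,217]; pr('big',.03,.055,a[0]-.1,a[0]+.1,a[1]-.1,a[1]+.1)
a=P[300,441]; pr('hold',.085,.1,a[0]-.06,a[0]+.06,a[1]-.06,a[1]+.06)
pr('punch',.14,.17,a[0]-.06,a[0]+.06,a[1]-.06,a[1]+.06)
a=P[212,445]; pr('small',.025,.045,a[0]-.06,a[0]+.06,a[1]-.06,a[1]+.06)
a=P[228,390]; pr('yel',.025,.065,a[0]-.06,a[0]+.06,a[1]-.06,a[1]+.06)
a=P[297,360]; pr('sand',.02,.045,a[0]-.06,a[0]+.06,a[1]-.06,a[1]+.06)
cr=np.hstack([cv2.resize(p[195:275,290:370],(400,400),interpolation=cv2.INTER_CUBIC),cv2.resize(p[270:330,410:470],(400,400),interpolation=cv2.INTER_CUBIC)])
cv2.imwrite('pics/crop1.png',cr)
E
```

```text
jaw [0.555 0.007 0.122]
yel [ 0.57  -0.13   0.037]
small [ 0.618 -0.254  0.03 ]
big [0.554 0.285 0.042]
sand [ 0.421 -0.06   0.032]
slip [0.426 0.2   0.008]
holder [ 0.386 -0.198  0.08 ]
punch [ 0.41  -0.214  0.142]
jaw [556.5   7.7] [76.5 45.9] 3.6 812 0.1299
big [531.1 249.9] [105.6 120.2] 73.3 2596 0.0402
hold [ 410.9 -224. ] [66.6 67.2] 18.4 837 0.0944
punch [ 411.3 -223.3] [19.2 17.8] 88.9 99 0.1622
small [ 603.5 -251.5] [40.8 56.8] 76.3 453 0.0341
yel [ 571.1 -130.3] [76.5 47. ] 0.9 721 0.04
sand [421.7 -61.6] [84.8 49.9] 81.5 894 0.0301
```

View pics/crop1.png

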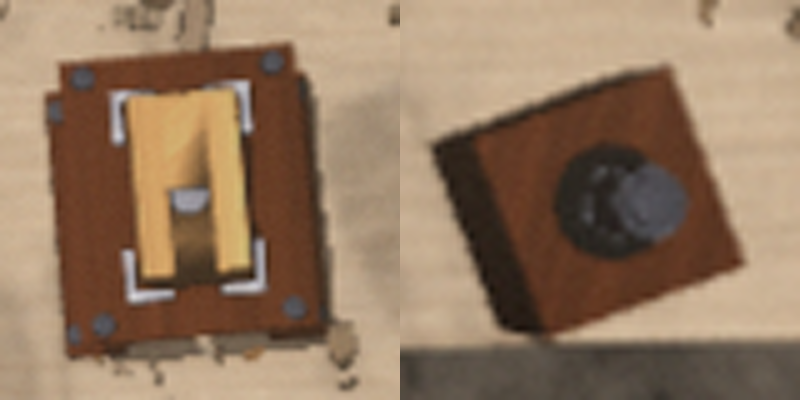

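```bash
cat >> h.py <<'E'
from scipy.spatial.transform import Rotation as R
def cur():
    o=get_obs();q=o['eef_rot'];return np.array(o['eef_pos']),R.from_quat([q[1],q[2],q[3],q[0]])
def tool(yaw_y_deg,tilt_deg=0):
    # tool y at horizontal angle yaw; tool z tilted from down toward the direction yaw-90 ("away") by tilt
    a=np.radians(yaw_y_deg);y=np.array([np.cos(a),np.sin(a),0]);f=np.array([np.sin(a),-np.cos(a),0])
    t=np.radians(tilt_deg);z=np.sin(t)*f-np.cos(t)*np.array([0,0,1.]);x=np.cross(y,z)
    return R.from_matrix(np.stack([x,y,z],1))
def delta(pt,Rt):
    p,Rc=cur();print('shift mm',np.round(Rc.inv().apply(np.array(pt)-p)*1000,1),'turn',np.round((Rc.inv()*Rt).as_rotvec(),3))
E
python3 - <<'E'
from h import *
import bench;print([n for n in dir(bench) if not n.startswith('_')], getattr(bench,'tip_extent',None))
c=get_calibration('scene');P=cloud(c,np.load('pics/scene0.npy'))
def pr(n,*a):
    r,k,z=rect(P,*a);print(n,np.round(r[0],1),np.round(r[1],1),round(r[2],1),k,round(float(z),4))
pr('jaw',.124,.145,.5,.62,-.05,.07);pr('hold',.088,.098,.35,.47,-.28,-.16);pr('punch',.14,.18,.35,.47,-.28,-.16);pr('top',.158,.18,.35,.47,-.28,-.16);pr('big',.035,.05,.43,.63,.15,.35)
p=cv2.imread('pics/scene0.png');cv2.imwrite('pics/crop2.png',cv2.resize(p[205:285,290:400],(880//1*8//10*1,512),interpolation=cv2.INTER_CUBIC))
print(tool(93.6).as_matrix().round(2).tolist())
delta([.411,-.2235,.24],tool(93.6))
E
```

```text
['MotionError', 'camera', 'get_calibration', 'get_obs', 'hand_in', 'tip_extent'] 0.014
jaw [554.1   6.9] [78.1 48.1] 4.6 343 0.1291
hold [ 409.5 -223.1] [67.7 67.6] 17.8 653 0.0935
punch [ 408.  -224.7] [18.3 19.7] 54.3 139 0.1576
top [ 407.9 -224.7] [18.3 19.4] 54.3 68 0.1615
big [530. 249.] [108.3 120.9] 73.1 851 0.0391
[[-1.0, -0.06, 0.0], [-0.06, 1.0, 0.0], [-0.0, 0.0, -1.0]]
shift mm [-461.2 -653.8    5.3] turn [-0.001 -0.001 -0.391]
```

View pics/crop2.png

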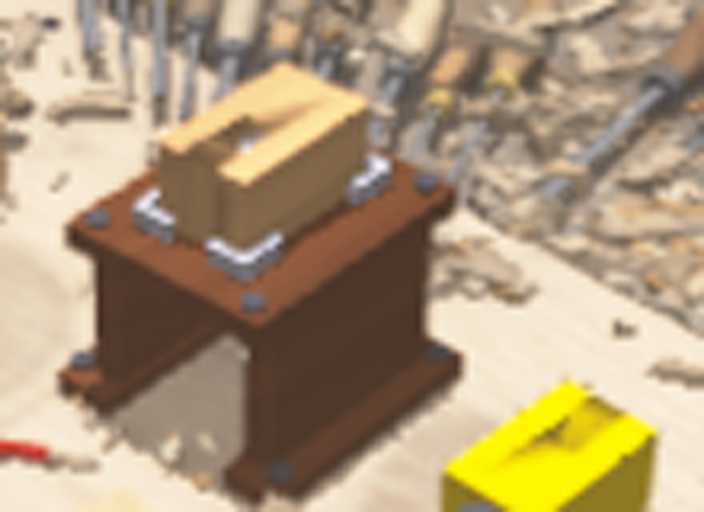

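The crop shows the pale jaw on the stand between steel cleats, with the yellow decoy to its right. So the choice is clear. I'm moving above the punch.

```bash
python3 -m jog '[[[-461,-654,5],[0,0,-0.391],1],[[-461,-654,5],[0,0,-0.391],1],[[-461,-654,5],[0,0,-0.391],1],[[-461,-654,5],[0,0,-0.391],1],[[-461,-654,5],[0,0,-0.391],1],[[-461,-654,5],[0,0,-0.391],1],[[-461,-654,5],[0,0,-0.391],1],[[-461,-654,5],[0,0,-0.391],1],[[-461,-654,5],[0,0,-0.391],1],[[-461,-654,5],[0,0,-0.391],1],[[-461,-654,5],[0,0,-0.391],1],[[-461,-654,5],[0,0,-0.391],1],[[-461,-654,5],[0,0,-0.391],1],[[-461,-654,5],[0,0,-0.391],1],[[-461,-654,5],[0,0,-0.391],1],[[-461,-654,5],[0,0,-0.391],1],[[-461,-654,5],[0,0,-0.391],1],[[-461,-654,5],[0,0,-0.391],1],[[-461,-654,5],[0,0,-0.391],1],[[-461,-654,5],[0,0,-0.391],1]]'
python3 - <<'E'
from h import *
p,d=camera('wrist');save('w1.png',p);np.save('pics/w1.npy',d);o=get_obs();print(o['q'],o['time_s'])
c=get_calibration('wrist');P=cloud(c,d)
def pr(n,*a):
    r,k,z=rect(P,*a);print(n,np.round(r[0],1),np.round(r[1],1),round(r[2],1),k,round(float(z),4))
pr('hold',.088,.098,.35,.47,-.28,-.16);pr('top',.158,.18,.35,.47,-.28,-.16)
delta([.410,-.224,.125],tool(93.6))
E
```

```text
time_s: 1.82
eef_pos: [0.4114, -0.2286, 0.2402]
eef_rot: [-0.0, -0.03, 1.0, -0.002]
wrist_force: [-0.9, -0.5, -0.7]
opening: 0.998
[-7.58283470e-01 -5.44777115e-02  1.86657925e+00 -2.37749834e-03
  1.32824238e+00 -2.38761743e+00] 1.8667
hold [ 409.5 -222.6] [66.5 66.2] 18.4 6591 0.0946
top [ 409.3 -222.6] [19.9 19.9] 73.3 1149 0.1638
shift mm [  1.    4.7 115.1] turn [-0.002 -0.001 -0.004]
```

View pics/w1.png

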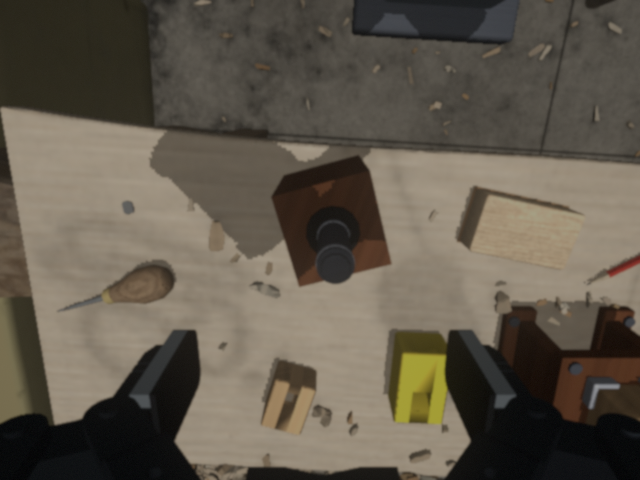

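The wrist view shows the punch's handle top at (336,263) in its dark block. The wrist, top and scene estimates agree to about 2 mm, so I'll descend and grip.

```bash
python3 -m jog '[[[1,5.7,30],[0,0,-0.004],1],[[1,5.7,70],[0,0,-0.004],1],[[1,5.7,100],[0,0,-0.004],1],[[1,5.7,115],[0,0,-0.004],1],[[1,5.7,115],[0,0,-0.004],1],[[1,5.7,115],[0,0,-0.004],0.6],[[1,5.7,115],[0,0,-0.004],0],[[1,5.7,115],[0,0,-0.004],0],[[1,5.7,115],[0,0,-0.004],0],[[1,5.7,115],[0,0,-0.004],0],[[1,5.7,115],[0,0,-0.004],0],[[1,5.7,115],[0,0,-0.004],0],[[1,5.7,115],[0,0,-0.004],0],[[1,5.7,115],[0,0,-0.004],0]]'
python3 - <<'E'
from h import *
delta([.409,-.223,.125],tool(93.6));o=get_obs();print(o['wrist_force'],o['opening'])
E
```

```text
time_s: 3.03
eef_pos: [0.4105, -0.2234, 0.1262]
eef_rot: [0.0, -0.032, 1.0, -0.002]
wrist_force: [-0.6, 0.6, 7.2]
opening: 0.22
shift mm [1.5 0.5 1.2] turn [-0.004  0.     0.   ]
[-0.58514559  0.61979785  7.18303013] 0.22011327419839538
```

```bash
python3 -m jog '[[[0,0,-20],[0,0,0],0],[[0,0,-55],[0,0,0],0],[[0,0,-95],[0,0,0],0],[[0,0,-135],[0,0,0],0],[[0,0,-165],[0,0,0],0],[[0,0,-165],[0,0,0],0]]'
python3 - <<'E'
from h import *
o=get_obs();print(o['wrist_force'],o['opening'],o['time_s'])
p,d=camera('wrist');save('w2.png',p)
p,d=camera('scene');save('s2.png',p)
# target: tip 40mm above mouth along axis
def tgt(yaw,cx,cy,back,L=.122):
    a=np.radians(yaw);e=np.array([np.cos(a),np.sin(a),0]);m=np.array([cx,cy,.130])-.0125*e
    T=tool(yaw+90,32);zt=T.as_matrix()[:,2];return m-zt*(back+L),T
pt,T=tgt(4.0,.5557,.0073,.045);print(pt);delta(pt,T)
E
```

```text
time_s: 3.53
eef_pos: [0.4129, -0.225, 0.2986]
eef_rot: [0.005, -0.032, 0.999, -0.006]
wrist_force: [0.8, -0.7, -0.8]
opening: 0.219
[ 0.77202333 -0.74670692 -0.75101728] 0.21910205337558783 3.5333
[4.54949505e-01 2.54839105e-04 2.71624032e-01]
shift mm [-58.1 220.3  19.5] turn [-0.007 -0.556 -0.005]
```

View pics/w2.png

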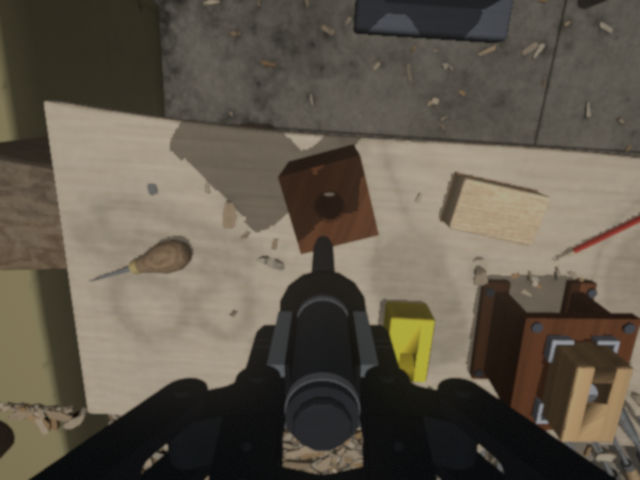

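View pics/s2.png

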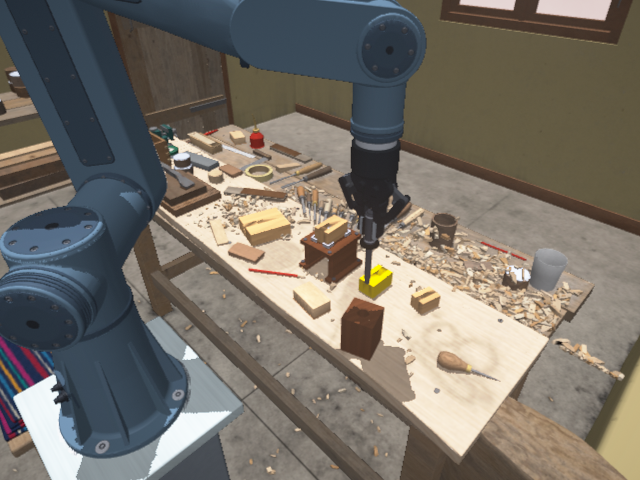

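```bash
python3 -m jog '[[[-15,55,5],[-0.002,-0.12,0],0],[[-25,95,10],[-0.004,-0.24,0],0],[[-35,135,14],[-0.006,-0.36,-0.002],0],[[-45,175,18],[-0.007,-0.48,-0.004],0],[[-55,210,19],[-0.007,-0.556,-0.005],0],[[-58,220,19.5],[-0.007,-0.556,-0.005],0],[[-58,220,19.5],[-0.007,-0.556,-0.005],0],[[-58,220,19.5],[-0.007,-0.556,-0.005],0]]'
cat >> h.py <<'E'
def tgt(yaw,cx,cy,back,L=.122):
    a=np.radians(yaw);e=np.array([np.cos(a),np.sin(a),0]);m=np.array([cx,cy,.130])-.0125*e
    T=tool(yaw+90,32);zt=T.as_matrix()[:,2];return m-zt*(back+L),T
E
python3 - <<'E'
from h import *
p0,R0=cur();c=get_calibration('wrist')
p,d=camera('wrist');save('w3.png',p);np.save('pics/w3.npy',d)
P=cloud(c,d)
def pr(n,*a):
    r,k,z=rect(P,*a);print(n,np.round(r[0],1),np.round(r[1],1),round(r[2],1),k,round(float(z),4))
pr('jaw',.124,.136,.5,.62,-.05,.07)
print('tip pred px',proj(c,p0+R0.as_matrix()[:,2]*.122), 'guard', proj(c,p0+R0.as_matrix()[:,2]*.03))
cv2.imwrite('pics/w3c.png',cv2.resize(p[120:360,200:440,::-1],(720,720))[:600])
p,d=camera('top');save('t3.png',p)
pt,T=tgt(4.0,.5557,.0073,.045);delta(pt,T)
E
```

```text
time_s: 4.3
eef_pos: [0.4535, 0.0017, 0.2692]
eef_rot: [0.274, -0.035, 0.961, 0.01]
wrist_force: [-0.3, -1.0, -2.1]
opening: 0.217
jaw [554.1   8.7] [76.1 46.1] 3.5 3520 0.1303
tip pred px [np.float64(323.55987614232185), np.float64(243.02644807363725), np.float64(0.26334963672003014)] guard [np.float64(324.2823352441053), np.float64(310.87866116050407), np.float64(0.17599746951963718)]
shift mm [-1.1  0.5 -0.7] turn [ 0.    -0.002 -0.   ]
```

View pics/w3.png

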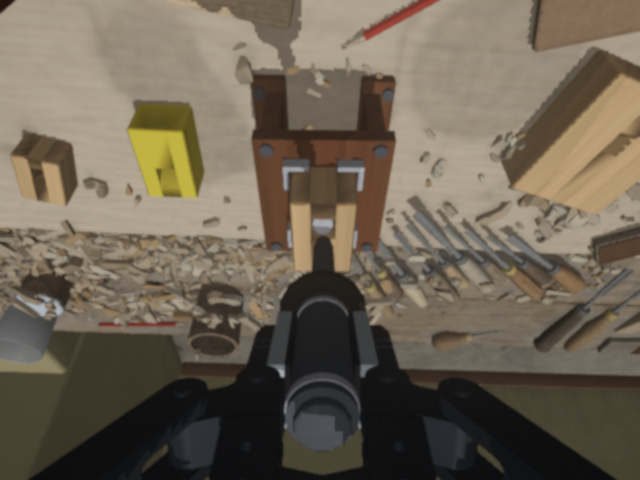

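View pics/t3.png

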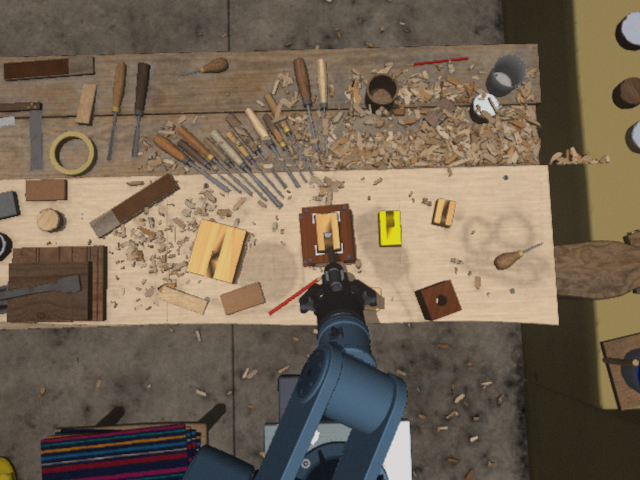

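The punch tip is at about (322,241) in the wrist view, matching the prediction, and points at the bore. Next I'll check the bore against its projected axis.

```bash
python3 - <<'E'
from h import *
p=cv2.imread('pics/w3.png');d=np.load('pics/w3.npy');c=get_calibration('wrist');P=cloud(c,d)
for yaw,cx,cy in [(3.7,.5543,.0085)]:
    a=np.radians(yaw);e=np.array([np.cos(a),np.sin(a),0]);n=np.array([-e[1],e[0],0])
    m=np.array([cx,cy,.130])-.0125*e
    S=5;x0,y0=270,150
    im=cv2.resize(p[y0:y0+120,x0:x0+120],(600,600),interpolation=cv2.INTER_CUBIC)
    def dot(X,col):
        u,v,_=proj(c,X);cv2.circle(im,(int((u+.5-x0)*S),int((v+.5-y0)*S)),3,col,-1)
    for i in(-1,1):
        for j in(-1,1): dot(m+i*.0106*e+j*.009*n,(0,0,255)); dot(np.array([cx,cy,.13])+i*.038*e+j*.023*n,(255,0,0))
    dot(m,(0,255,0))
    ax=np.array([-np.sin(np.radians(32))*e[0],-np.sin(np.radians(32))*e[1],np.cos(np.radians(32))])
    for s in (.012,.018): dot(m-ax*s,(255,0,255))
    cv2.imwrite('pics/w3d.png',im)
    # steel pin end: points below top within bore
    Q=P-m; s=Q@e; t=Q@n
    for v in range(214,234,3):
        r=[tuple(np.round([s[v,u]*1000,t[v,u]*1000,P[v,u,2]*1000],0).astype(int)) for u in range(310,338,4)];print(v,r)
E
```

```text
214 [(np.int64(-14), np.int64(-11), np.int64(133)), (np.int64(-12), np.int64(-8), np.int64(131)), (np.int64(-14), np.int64(-6), np.int64(133)), (np.int64(-13), np.int64(-3), np.int64(132)), (np.int64(-13), np.int64(0), np.int64(132)), (np.int64(-13), np.int64(3), np.int64(132)), (np.int64(-13), np.int64(5), np.int64(131))]
217 [(np.int64(-9), np.int64(-11), np.int64(131)), (np.int64(-10), np.int64(-8), np.int64(132)), (np.int64(-11), np.int64(-6), np.int64(132)), (np.int64(-10), np.int64(-3), np.int64(131)), (np.int64(-10), np.int64(0), np.int64(132)), (np.int64(-10), np.int64(3), np.int64(132)), (np.int64(-10), np.int64(5), np.int64(132))]
220 [(np.int64(-7), np.int64(-11), np.int64(132)), (np.int64(9), np.int64(-9), np.int64(117)), (np.int64(8), np.int64(-6), np.int64(118)), (np.int64(7), np.int64(-3), np.int64(118)), (np.int64(8), np.int64(0), np.int64(117)), (np.int64(8), np.int64(3), np.int64(118)), (np.int64(20), np.int64(7), np.int64(106))]
223 [(np.int64(-5), np.int64(-11), np.int64(133)), (np.int64(11), np.int64(-9), np.int64(118)), (np.int64(9), np.int64(-6), np.int64(119))
[... 429 characters left out ...]
64(3), np.int64(120)), (np.int64(21), np.int64(7), np.int64(111))]
229 [(np.int64(2), np.int64(-11), np.int64(132)), (np.int64(26), np.int64(-9), np.int64(110)), (np.int64(14), np.int64(-6), np.int64(121)), (np.int64(14), np.int64(-3), np.int64(121)), (np.int64(14), np.int64(0), np.int64(121)), (np.int64(14), np.int64(3), np.int64(121)), (np.int64(23), np.int64(7), np.int64(113))]
232 [(np.int64(6), np.int64(-11), np.int64(131)), (np.int64(23), np.int64(-9), np.int64(116)), (np.int64(16), np.int64(-6), np.int64(122)), (np.int64(16), np.int64(-3), np.int64(122)), (np.int64(16), np.int64(0), np.int64(122)), (np.int64(23), np.int64(3), np.int64(116)), (np.int64(23), np.int64(7), np.int64(116))]
```

View pics/w3d.png

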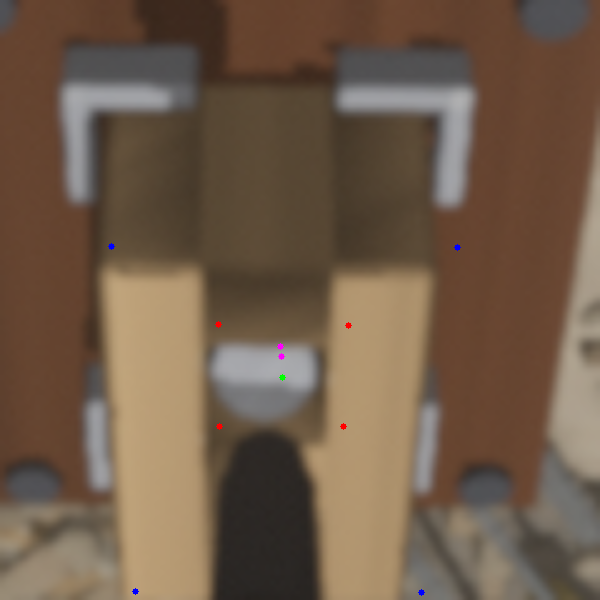

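```bash
cat > ov.py <<'E'
from h import *
import sys
name,yaw,cx,cy=sys.argv[1],*map(float,sys.argv[2:5])
p0,R0=cur();c=get_calibration('wrist');p,d=camera('wrist');P=cloud(c,d);p=p[:,:,::-1]
c2=get_calibration('wrist');print('cal drift',np.round((np.array(c2['world_from_camera'])-np.array(c['world_from_camera']))[:3,3]*1000,2))
r,k,z=rect(P,.124,.136,.5,.62,-.05,.07);print('jaw',np.round(r[0],1),np.round(r[1],1),round(r[2],1),k,round(float(z),4))
a=np.radians(yaw);e=np.array([np.cos(a),np.sin(a),0]);n=np.array([-e[1],e[0],0]);m=np.array([cx,cy,.130])-.0125*e
S=5;x0,y0=262,150
im=cv2.resize(p[y0:y0+120,x0:x0+120],(600,600),interpolation=cv2.INTER_CUBIC)
def dot(X,col):
    u,v,_=proj(c,X);cv2.circle(im,(int((u+.5-x0)*S),int((v+.5-y0)*S)),3,col,-1)
for i in(-1,1):
    for j in(-1,1): dot(m+i*.0106*e+j*.009*n,(0,0,255)); dot(np.array([cx,cy,.13])+i*.038*e+j*.023*n,(255,0,0))
dot(m,(0,255,0))
dot(p0+R0.as_matrix()[:,2]*.122,(0,255,255))
cv2.imwrite('pics/'+name,im);o=get_obs();print(o['time_s'],o['eef_pos'],o['wrist_force'])
E
python3 ov.py w4.png 3.7 .5543 .0085
```

```text
cal drift [ 0.2  -0.36  0.31]
jaw [553.7   8.6] [75.3 46.1] 3.6 3570 0.1303
4.45 [ 0.45470044 -0.00081013  0.27083927] [-0.11880698 -0.65458062 -1.51305128]
```

View pics/w4.png

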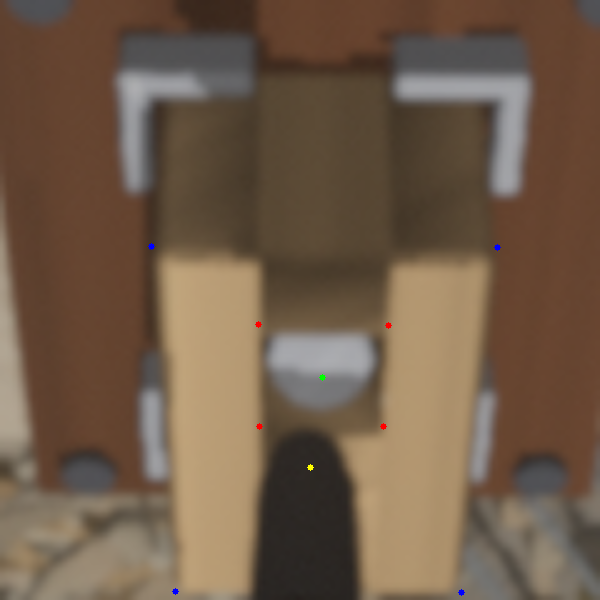

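```bash
python3 - <<'E'
from h import *
for b in (.045,.005,-.010): pt,T=tgt(3.7,.5552,.0084,b);delta(pt,T)
E
```

```text
shift mm [-0.3  2.7 -0.7] turn [ 0.002 -0.002  0.003]
shift mm [-0.4  2.6 39.3] turn [ 0.002 -0.002  0.003]
shift mm [-0.4  2.6 54.3] turn [ 0.002 -0.002  0.003]
```

```bash
python3 -m jog '[[[-0.4,2.6,10],[0.002,-0.002,0.003],0],[[-0.4,2.6,25],[0.002,-0.002,0.003],0],[[-0.4,2.6,36],[0.002,-0.002,0.003],0],[[-0.4,2.6,39],[0.002,-0.002,0.003],0],[[-0.4,2.6,39],[0.002,-0.002,0.003],0],[[-0.4,2.6,39],[0.002,-0.002,0.003],0],[[-0.4,2.6,39],[0.002,-0.002,0.003],0]]'
python3 ov.py w5.png 3.7 .5552 .0084
python3 - <<'E'
from h import *
for b in (.005,-.010): pt,T=tgt(3.7,.5552,.0084,b);delta(pt,T)
E
```

```text
time_s: 5.03
eef_pos: [0.4756, 0.0026, 0.2385]
eef_rot: [0.276, -0.031, 0.961, 0.009]
wrist_force: [0.2, -1.0, -1.9]
opening: 0.215
cal drift [0.01 0.09 0.09]
jaw [553.4   8.6] [75. 46.] 3.4 4079 0.1304
5.0833 [0.47561132 0.00267568 0.23864828] [-0.93104616 -0.55090831 -2.82891126]
shift mm [0.5 0.6 0.8] turn [-0.001  0.001  0.   ]
shift mm [ 0.5  0.6 15.8] turn [-0.001  0.001  0.   ]
```

View pics/w5.png

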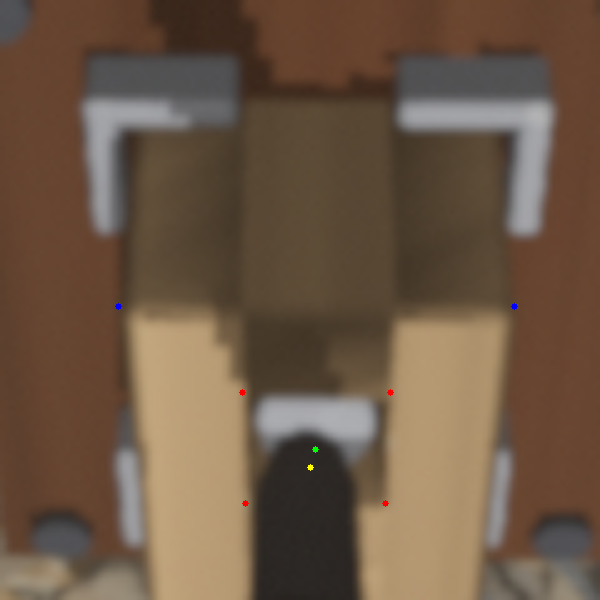

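```bash
python3 -m jog '[[[0.5,1,6],[-0.001,0.001,0],0],[[0.5,1,12],[-0.001,0.001,0],0],[[0.5,1,16],[-0.001,0.001,0],0],[[0.5,1,20],[-0.001,0.001,0],0],[[0.5,1,23],[-0.001,0.001,0],0],[[0.5,1,26],[-0.001,0.001,0],0],[[0.5,1,26],[-0.001,0.001,0],0]]'
python3 - <<'E'
from h import *
o=get_obs();p,Rc=cur();print('f tool',Rc.inv().apply(o['wrist_force']),o['torque'],o['opening'])
for b in (-.0452,-.055): pt,T=tgt(3.7,.5552,.0084,b);delta(pt,T)
E
```

```text
time_s: 5.67
eef_pos: [0.4891, 0.0047, 0.2161]
eef_rot: [0.275, -0.031, 0.961, 0.009]
wrist_force: [-1.0, -0.0, -1.0]
opening: 0.218
f tool [1.35808702 0.01881951 0.33766111] [-0.03686756  0.58889259 -0.0596615 ] 0.21790234532725125
shift mm [ 0.  -0.6 24.7] turn [ 0.001 -0.001  0.   ]
shift mm [ 0.  -0.6 34.5] turn [ 0.001 -0.001  0.   ]
```

```bash
python3 -m jog '[[[0,-0.6,3],[0.001,-0.001,0],0],[[0,-0.6,6],[0.001,-0.001,0],0],[[0,-0.6,9],[0.001,-0.001,0],0]]'
python3 - <<'E'
from h import *
o=get_obs();p,Rc=cur();print('f tool',Rc.inv().apply(o['wrist_force']),o['torque'],o['opening'])
for b in (-.0452,-.055): pt,T=tgt(3.7,.5552,.0084,b);delta(pt,T)
p,d=camera('wrist');save('w6.png',p)
p,d=camera('scene');save('s6.png',p[140:320,220:460].repeat(3,0).repeat(3,1))
E
```

```text
time_s: 5.92
eef_pos: [0.494, 0.0047, 0.2086]
eef_rot: [0.276, -0.031, 0.961, 0.009]
wrist_force: [-6.1, 2.0, 5.7]
opening: 0.217
f tool [ 2.03730491  2.38122454 -8.0011662 ] [0.34729281 0.81644085 0.25230427] 0.21693765622737018
shift mm [ 0.3 -0.3 15.7] turn [0.    0.001 0.001]
shift mm [ 0.3 -0.3 25.5] turn [0.    0.001 0.001]
```

View pics/w6.png

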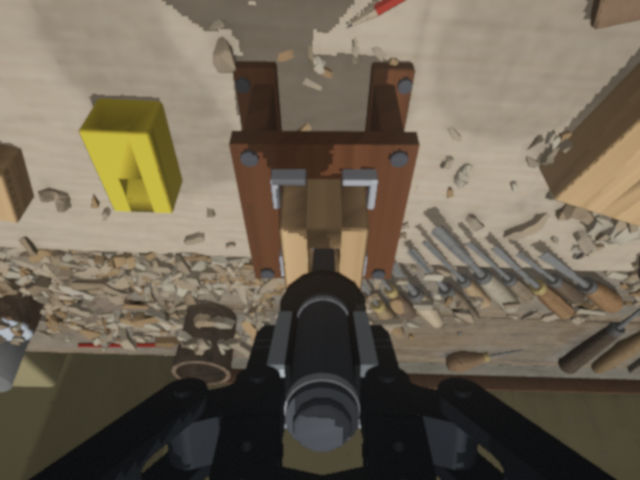

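View pics/s6.png

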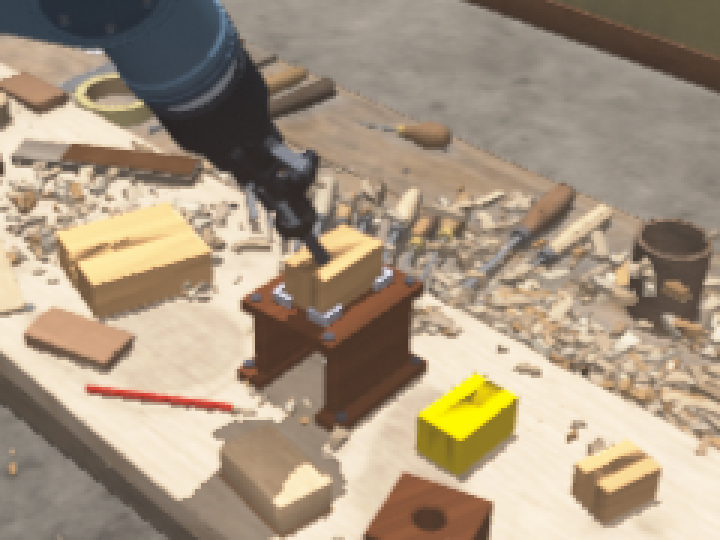

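```bash
python3 -m jog '[[[0.3,-0.3,4],[0,0.001,0],0],[[0.3,-0.3,8],[0,0.001,0],0],[[0.3,-0.3,12],[0,0.001,0],0],[[0.3,-0.3,16],[0,0.001,0],0],[[0.3,-0.3,20],[0,0.001,0],0],[[0.3,-0.3,22],[0,0.001,0],0]]'
python3 - <<'E'
from h import *
o=get_obs();p,Rc=cur();print('f tool',Rc.inv().apply(o['wrist_force']),o['torque'],o['opening'])
for b in (-.0552,-.060): pt,T=tgt(3.7,.5552,.0084,b);delta(pt,T)
p,d=camera('wrist');save('w7.png',p)
E
```

```text
time_s: 6.52
eef_pos: [0.5057, 0.0053, 0.1894]
eef_rot: [0.275, -0.031, 0.961, 0.009]
wrist_force: [-5.4, 1.7, 6.0]
opening: 0.221
f tool [ 1.26029723  2.05624738 -7.88126928] [0.31993195 0.53925689 0.16834074] 0.2206636890033183
shift mm [-0.  -0.1  3.3] turn [ 0.001 -0.001  0.001]
shift mm [-0.  -0.1  8.1] turn [ 0.001 -0.001  0.001]
```

View pics/w7.png

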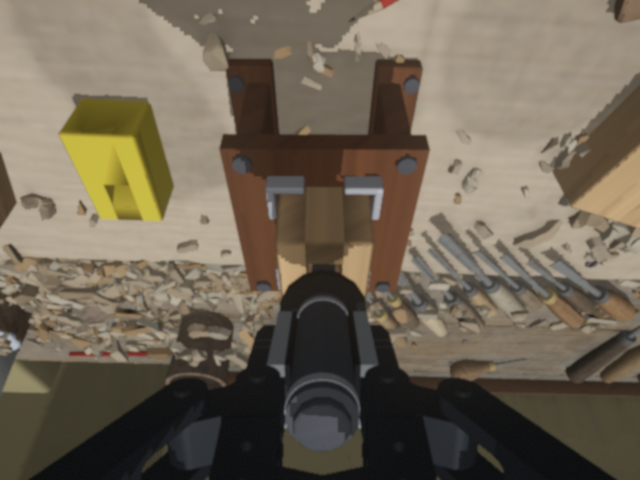

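```bash
python3 -m jog '[[[0,0,3],[0,0,0],0],[[0,0,6],[0,0,0],0],[[0,0,8],[0,0,0],0],[[0,0,8],[0,0,0],0]]'
python3 - <<'E'
from h import *
o=get_obs();p,Rc=cur();print('f tool',Rc.inv().apply(o['wrist_force']),o['torque'],o['opening'])
for b in (-.0602,): pt,T=tgt(3.7,.5552,.0084,b);delta(pt,T)
E
```

```text
time_s: 6.9
eef_pos: [0.5102, 0.0057, 0.1828]
eef_rot: [0.275, -0.032, 0.961, 0.009]
wrist_force: [-6.0, 0.4, 6.0]
opening: 0.219
f tool [ 1.92896555  0.82553367 -8.24926724] [0.19940101 0.76308817 0.07792725] 0.21866337906335961
shift mm [ 0.4 -0.2  0.2] turn [ 0.001 -0.     0.001]
```

```bash
python3 -m jog '[[[0,0,2],[0,0,0],0],[[0,0,4],[0,0,0],0],[[0,0,5],[0,0,0],0],[[0,0,5],[0,0,0],0]]'
python3 - <<'E'
from h import *
o=get_obs();p,Rc=cur();print('f tool',Rc.inv().apply(o['wrist_force']),o['torque'],o['opening'])
for b in (-.0652,): pt,T=tgt(3.7,.5552,.0084,b);delta(pt,T)
p,d=camera('wrist');save('w8.png',p)
E
```

```text
time_s: 7.23
eef_pos: [0.5166, 0.005, 0.1842]
eef_rot: [0.28, -0.032, 0.959, 0.008]
wrist_force: [-21.1, 0.9, 33.8]
opening: 0.222
f tool [ -0.53908604   2.24094668 -39.79596793] [0.71908721 0.42747988 0.45626342] 0.2220586817895835
shift mm [6.5 0.9 3. ] turn [-0.002  0.01   0.003]
```

View pics/w8.png

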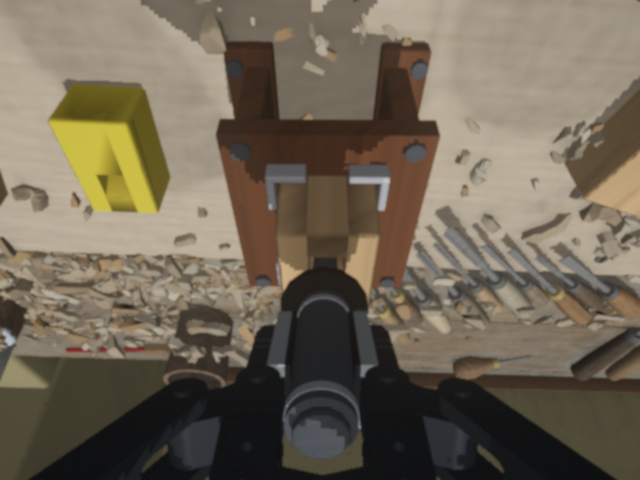

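The force jumped to 40 N, so the pin is at its stop. Retracting along the bore.

```bash
python3 -m jog '[[[4,0.5,-5],[0,0.005,0],0],[[6,0.8,-12],[0,0.009,0],0],[[6,0.8,-30],[0,0.009,0],0],[[6,0.8,-55],[0,0.009,0],0],[[6,0.8,-85],[0,0.009,0],0],[[6,0.8,-115],[0,0.009,0],0],[[6,0.8,-115],[0,0.009,0],0],[[6,0.8,-115],[0,0.009,0],0]]'
python3 ov.py w9c.png 3.7 .5552 .0084
python3 - <<'E'
from h import *
o=get_obs();p0,Rc=cur();print('f tool',Rc.inv().apply(o['wrist_force']),o['torque'],o['opening'])
c=get_calibration('wrist');p,d=camera('wrist');save('w9.png',p)
print([proj(c,p0+Rc.as_matrix()[:,2]*l)[:2] for l in (.112,.117,.122)])
p,d=camera('scene');save('s9.png',p)
E
```

```text
time_s: 7.95
eef_pos: [0.4498, 0.001, 0.2794]
eef_rot: [0.278, -0.032, 0.96, 0.007]
wrist_force: [0.1, -0.1, -2.6]
opening: 0.22
cal drift [-0.2   0.24 -1.42]
jaw [552.6   8.7] [76.  46.1] 3.4 3441 0.1303
8.0 [0.44940959 0.00140904 0.2775582 ] [ 0.55634351  0.59801485 -2.05856818]
f tool [0.58821431 0.56746914 2.05835505] [-4.57269392e-02  4.47433210e-01  3.73886999e-04] 0.22063623184076994
[[np.float64(323.595823546285), np.float64(248.15157565378126)], [np.float64(323.56822065142245), np.float64(245.54775160245615)], [np.float64(323.54161304573427), np.float64(243.03781472865631)]]
```

View pics/w9.png

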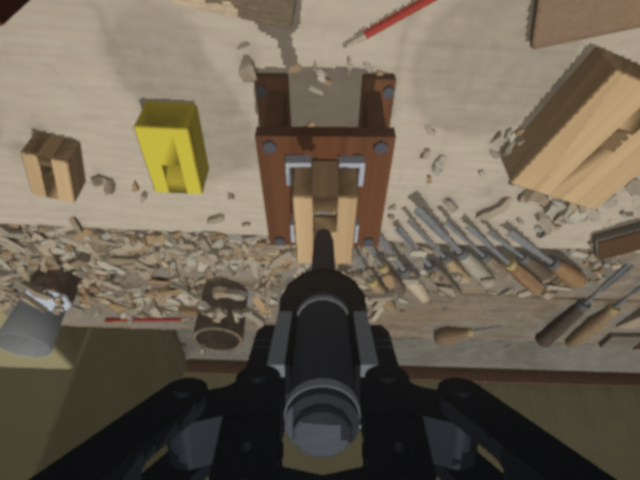

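View pics/w9c.png

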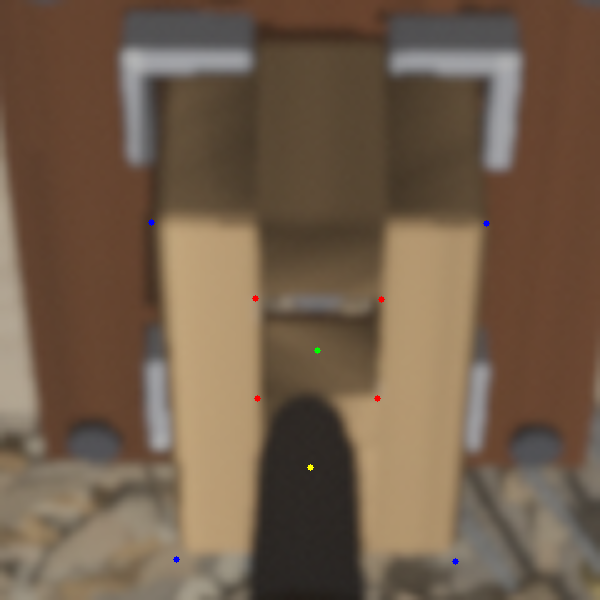

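View pics/s9.png

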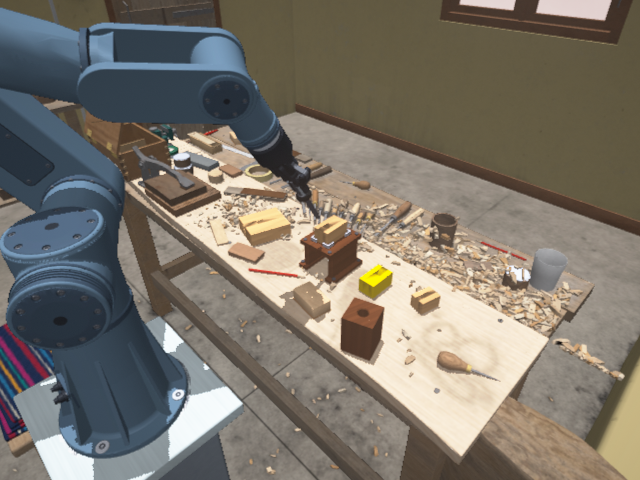

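```bash
python3 - <<'E'
from h import *
c=get_calibration('wrist');p,d=camera('wrist');P=cloud(c,d)
yaw,cx,cy=3.7,.5552,.0084
a=np.radians(yaw);e=np.array([np.cos(a),np.sin(a),0]);m=np.array([cx,cy,.130])-.0125*e
ax=np.array([-np.sin(np.radians(32))*e[0],-np.sin(np.radians(32))*e[1],np.cos(np.radians(32))])
for v in range(202,218):
    print(v,[(round((-(P[v,u]-m)@ax)*1000,1),int(P[v,u,2]*1000)) for u in (318,322,326,330)], p[v,324])
pt,T=np.array([.4105,-.2234,.290]),tool(93.6);delta(pt,T)
E
```

```text
202 [(np.float64(-12.3), 129), (np.float64(-13.0), 130), (np.float64(-12.9), 130), (np.float64(-13.6), 130)] [74 60 43]
203 [(np.float64(-12.6), 130), (np.float64(-12.9), 130), (np.float64(-12.1), 130), (np.float64(-13.7), 131)] [75 61 44]
204 [(np.float64(-11.4), 129), (np.float64(-11.8), 130), (np.float64(-12.1), 130), (np.float64(-12.3), 130)] [78 63 46]
205 [(np.float64(-12.7), 131), (np.float64(-10.6), 129), (np.float64(-11.2), 130), (np.float64(-11.7), 130)] [82 66 48]
206 [(np.float64(-10.2), 129), (np.float64(-11.2), 130), (np.float64(-10.5), 130), (np.float64(-11.5), 130)] [86 70 51]
207 [(np.float64(-10.7), 130), (np.float64(-11.4), 131), (np.float64(-10.9), 130), (np.float64(-9.7), 129)] [91 74 53]
208 [(np.float64(-11.4), 131), (np.float64(-10.7), 130), (np.float64(-10.4), 130), (np.float64(-9.8), 130)] [96 78 57]
209 [(np.float64(-9.4), 130), (np.float64(-10.2), 130), (np.float64(-9.5), 130), (np.float64(-9.3), 130)] [99 81 58]
210 [(np.float64(-8.8), 130), (np.float64(-9.7), 130), (np.float64(-9.6), 130), (np.float64(-8.9), 130)] [103  84  61]
211 [(np.float64(-9.5), 13
[... 156 characters left out ...]
t64(-8.8), 131), (np.float64(-8.0), 130)] [109  89  64]
213 [(np.float64(-7.4), 130), (np.float64(-8.7), 131), (np.float64(-7.6), 130), (np.float64(-7.2), 130)] [111  91  68]
214 [(np.float64(-7.0), 130), (np.float64(-6.8), 130), (np.float64(-7.0), 130), (np.float64(-7.2), 130)] [113  97  79]
215 [(np.float64(178.1), -1), (np.float64(60.8), 82), (np.float64(59.1), 83), (np.float64(157.1), 13)] [116 106  96]
216 [(np.float64(177.8), -1), (np.float64(60.2), 83), (np.float64(155.6), 14), (np.float64(157.6), 13)] [113 105  98]
217 [(np.float64(65.3), 80), (np.float64(66.6), 79), (np.float64(66.2), 79), (np.float64(65.5), 79)] [97 87 78]
shift mm [  37.8 -222.4  -40.1] turn [-0.     0.556  0.003]
```

The pin's end now reads about 60 mm down the bore axis, which is q≈0.050 m and below the jaw (z≈82 mm). Next, the punch goes back to its block.

```bash
python3 -m jog '[[[4,-25,-8],[0,0.11,0],0],[[10,-60,-14],[0,0.23,0],0],[[18,-100,-22],[0,0.35,0],0],[[26,-140,-30],[0,0.46,0.002],0],[[32,-180,-36],[0,0.55,0.003],0],[[37,-215,-40],[0,0.556,0.003],0],[[37.8,-222.4,-40],[0,0.556,0.003],0],[[37.8,-222.4,-40],[0,0.556,0.003],0],[[37.8,-222.4,-40],[0,0.556,0.003],0],[[37.8,-222.4,-40],[0,0.556,0.003],0]]'
python3 - <<'E'
from h import *
c=get_calibration('wrist');p,d=camera('wrist');save('w10.png',p);P=cloud(c,d)
r,k,z=rect(P,.088,.098,.35,.47,-.28,-.16);print(r,z)
delta([.4105,-.2234,.126],tool(93.6));print(get_obs()['wrist_force'])
p0,Rc=cur();print([np.round(proj(c,p0+Rc.as_matrix()[:,2]*l)[:2],0) for l in (.112,.117,.122)])
E
```

```text
time_s: 8.98
eef_pos: [0.4105, -0.2219, 0.2888]
eef_rot: [-0.001, -0.032, 0.999, 0.001]
wrist_force: [-0.4, 0.7, -1.8]
opening: 0.219
((409.531005859375, -222.89891052246094), (66.59025573730469, 66.05117797851562), 18.46636962890625) 0.09466291058548107
shift mm [  0.   -1.7 163.3] turn [ 0.001 -0.001  0.002]
[-0.77160511  0.55130711 -2.52618001]
[array([323., 249.]), array([323., 246.]), array([323., 244.])]
```

View pics/w10.png

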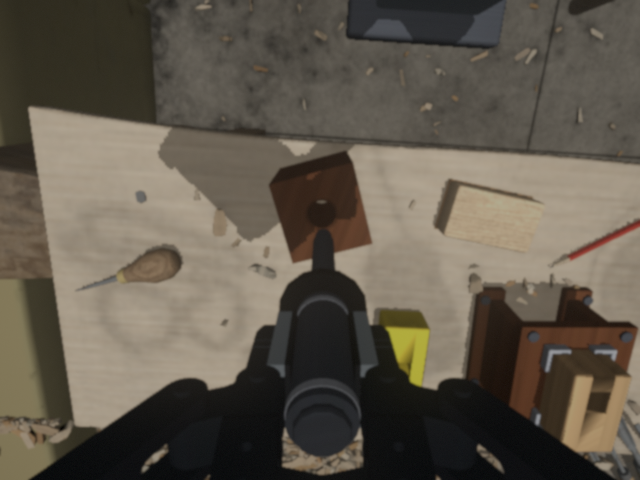

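The hole is at (321,212). The tip edge now sits about 7 px higher than before, so the punch has tilted about 2° in the grip. I'll correct with a small turn while descending and check before it goes in.

```bash
python3 -m jog '[[[0,-1,25],[0,-0.036,0.002],0],[[0,-1.3,45],[0,-0.036,0.002],0],[[0,-1.3,52],[0,-0.036,0.002],0],[[0,-1.3,52],[0,-0.036,0.002],0],[[0,-1.3,52],[0,-0.036,0.002],0]]'
python3 - <<'E'
from h import *
c=get_calibration('wrist');p,d=camera('wrist');
x0,y0=260,160;im=cv2.resize(p[y0:y0+120,x0:x0+120,::-1],(600,600),interpolation=cv2.INTER_CUBIC)
def dot(X,col):
    u,v,_=proj(c,X);cv2.circle(im,(int((u+.5-x0)*5),int((v+.5-y0)*5)),3,col,-1)
for t in np.linspace(0,6.28,13): dot([.4098+.011*np.cos(t),-.2233+.011*np.sin(t),.094],(0,255,0))
p0,Rc=cur();dot(p0+np.array([0,0,-.120]),(0,255,255))
cv2.imwrite('pics/w11.png',im)
delta([.4103,-.2232,.126],tool(93.6));print(get_obs()['wrist_force'])
E
```

```text
time_s: 9.45
eef_pos: [0.4109, -0.2225, 0.2379]
eef_rot: [0.018, -0.032, 0.999, 0.001]
wrist_force: [-0.4, 0.6, -0.2]
opening: 0.215
shift mm [ 5.100e+00 -1.000e-01  1.125e+02] turn [-0.     0.037  0.001]
[ 0.08541996  0.21833762 -1.59671416]
```

View pics/w11.png

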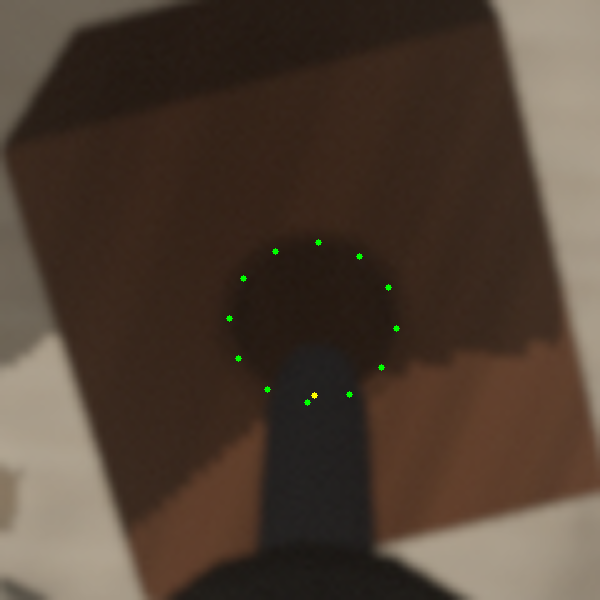

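```bash
python3 -m jog '[[[0.6,-0.3,15],[0,0,0],0],[[1.4,-0.3,35],[0,0,0],0],[[2.4,-0.3,60],[0,0,0],0],[[3.4,-0.3,85],[0,0,0],0],[[4.1,-0.3,103],[0,0.01,0],0],[[4.6,-0.2,109],[0,0.02,0],0],[[4.8,-0.2,111],[0,0.03,0],0],[[4.8,-0.2,111],[0,0.036,0],0]]'
python3 - <<'E'
from h import *
delta([.4103,-.2232,.126],tool(93.6));o=get_obs();print(o['wrist_force'],o['torque'])
p,d=camera('wrist');save('w12.png',p);p,d=camera('scene');save('s12.png',p[200:380,280:460].repeat(3,0).repeat(3,1))
E
```

```text
time_s: 10.17
eef_pos: [0.4114, -0.2238, 0.1285]
eef_rot: [0.0, -0.032, 0.999, -0.001]
wrist_force: [-0.0, -0.1, -1.3]
opening: 0.218
shift mm [1.  0.7 2.5] turn [-0.001  0.001  0.001]
[-0.00230884 -0.08310682 -1.2660948 ] [-0.04500159 -0.02380677  0.03113017]
```

View pics/s12.png

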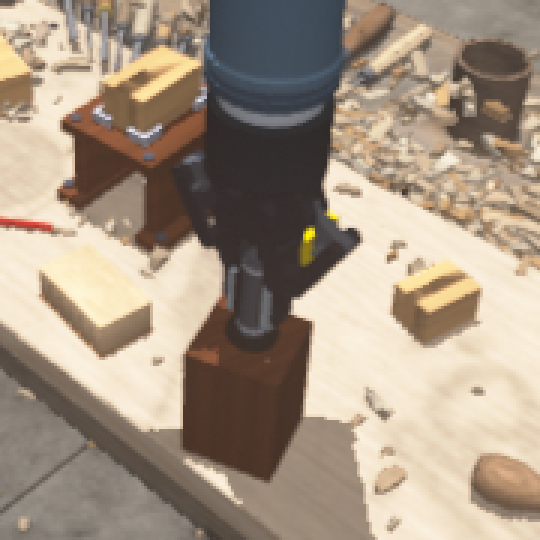

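```bash
python3 -m jog '[[[0.5,0.4,2],[0,0,0],0],[[0.5,0.4,3],[0,0,0],0],[[0.5,0.4,3],[0,0,0],0]]'
```

```text
time_s: 10.52
eef_pos: [0.4116, -0.2241, 0.1267]
eef_rot: [0.002, -0.032, 0.999, -0.002]
wrist_force: [-0.0, -0.4, -2.0]
opening: 0.217
```

```bash
python3 -m jog '[[[0,0,2],[0,0,0],0],[[0,0,3],[0,0,0],0],[[0,0,4],[0,0,0],0],[[0,0,4],[0,0,0],0]]'
```

```text
time_s: 10.85
eef_pos: [0.4119, -0.2245, 0.1252]
eef_rot: [0.002, -0.032, 0.999, -0.002]
wrist_force: [-8.0, 5.5, 21.9]
opening: 0.221
```

```bash
python3 -m jog '[[[0,0,-1],[0,0,0],0],[[0,0,-1],[0,0,0],0.4],[[0,0,-1],[0,0,0],0.7],[[0,0,-1],[0,0,0],0.8],[[0,0,-1],[0,0,0],0.8],[[0,0,-20],[0,0,0],0.8],[[0,0,-50],[0,0,0],0.9],[[0,0,-90],[0,0,0],1],[[0,0,-125],[0,0,0],1],[[0,0,-125],[0,0,0],1],[[0,0,-125],[0,0,0],1]]'
python3 - <<'E'
from h import *
p,d=camera('wrist');save('w13.png',p)
p,d=camera('scene');save('s13.png',p[200:380,280:460].repeat(3,0).repeat(3,1))
pt=[.5552,.0084,.25];T=tool(93.6);delta(pt,T)
E
```

```text
time_s: 11.77
eef_pos: [0.4125, -0.225, 0.2524]
eef_rot: [0.004, -0.032, 0.999, -0.004]
wrist_force: [-0.3, -0.2, -0.7]
opening: 1.001
shift mm [-158.8  222.2   -1.1] turn [-0.003  0.002  0.001]
```

View pics/w13.png

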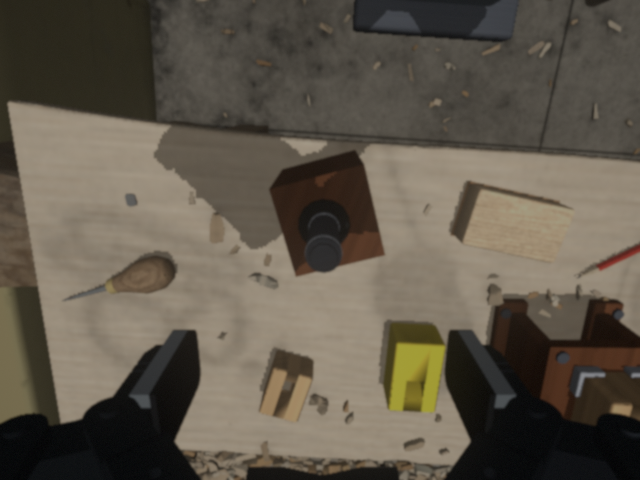

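View pics/s13.png

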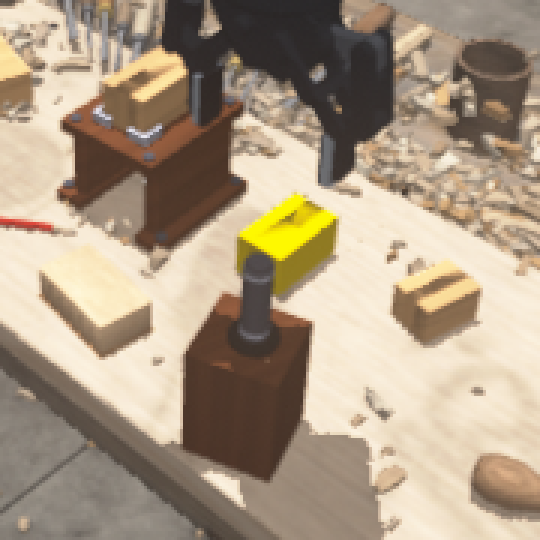

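The punch is upright with its guard on the block. Moving above the jaw.

```bash
python3 -m jog '[[[-25,35,-1],[0,0,0],1],[[-53,74,-1],[0,0,0],1],[[-80,110,-1],[0,0,0],1],[[-105,145,-1],[0,0,0],1],[[-130,182,-1],[0,0,0],1],[[-152,212,-1],[-0.003,0.002,0.001],1],[[-158.8,222,-1],[-0.003,0.002,0.001],1],[[-158.8,222,-1],[-0.003,0.002,0.001],1],[[-158.8,222,-1],[-0.003,0.002,0.001],1]]'
python3 - <<'E'
from h import *
c=get_calibration('wrist');p,d=camera('wrist');save('w14.png',p);P=cloud(c,d)
r,k,z=rect(P,.124,.136,.5,.62,-.05,.07);print('jaw',np.round(r[0],1),np.round(r[1],1),round(r[2],1),k)
r,k,z=rect(P,.034,.046,.43,.63,.15,.35);print('big',np.round(r[0],1),np.round(r[1],1),round(r[2],1),k)
delta([.5552,.0084,.111],tool(93.6))
E
```

```text
time_s: 12.62
eef_pos: [0.5543, 0.0096, 0.2473]
eef_rot: [-0.002, -0.033, 0.999, 0.0]
wrist_force: [-0.1, -0.1, -0.1]
opening: 0.998
jaw [553.9   8.7] [76.5 46.1] 3.5 8195
big [529.4 249.7] [103.6 120.4] 73.7 12029
shift mm [ -1.6  -0.3 136.7] turn [ 0.001 -0.004  0.002]
```

View pics/w14.png

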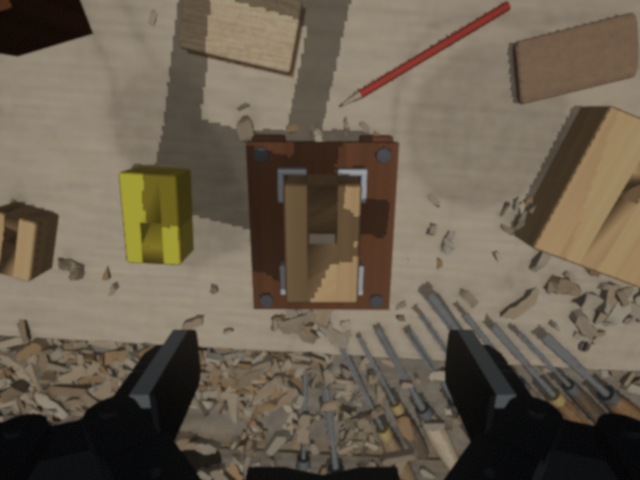

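The jaw is centred at about (323,240) and the fingers straddle it. Descending and gripping.

```bash
python3 -m jog '[[[-0.5,-0.5,30],[0,-0.003,0],1],[[-0.5,-0.5,70],[0,-0.003,0],1],[[-0.5,-0.5,105],[0,-0.003,0],1],[[-0.5,-0.5,128],[0,-0.003,0],1],[[-0.5,-0.5,136],[0,-0.003,0],1],[[-0.5,-0.5,136],[0,-0.003,0],1],[[-0.5,-0.5,136],[0,-0.003,0],0.7],[[-0.5,-0.5,136],[0,-0.003,0],0.5],[[-0.5,-0.5,136],[0,-0.003,0],0.3],[[-0.5,-0.5,136],[0,-0.003,0],0.3],[[-0.5,-0.5,136],[0,-0.003,0],0.3],[[-0.5,-0.5,136],[0,-0.003,0],0.3],[[-0.5,-0.5,136],[0,-0.003,0],0.3]]'

```

```text
time_s: 13.75
eef_pos: [0.5558, 0.0078, 0.1139]
eef_rot: [0.002, -0.032, 0.999, -0.0]
wrist_force: [-0.2, -0.8, 6.9]
opening: 0.524
```

```bash
python3 -m jog '[[[0,0,-2],[0,0,0],0],[[0,0,-6],[0,0,0],0],[[0,0,-14],[0,0,0],0],[[0,0,-25],[0,0,0],0],[[0,0,-40],[0,0,0],0],[[0,0,-60],[0,0,0],0],[[0,0,-75],[0,0,0],0],[[0,0,-75],[0,0,0],0]]'
python3 - <<'E'
from h import *
o=get_obs();print(o['wrist_force'],o['opening'])
p,d=camera('wrist');save('w15.png',p)
p,d=camera('scene');save('s15.png',p[140:320,220:460].repeat(3,0).repeat(3,1))
for y in (93.6-20.3,):
  delta([.530,.2495,.19],tool(y))
E
```

```text
time_s: 14.42
eef_pos: [0.5578, 0.0074, 0.1935]
eef_rot: [0.005, -0.032, 0.999, -0.001]
wrist_force: [-0.0, -0.1, -0.9]
opening: 0.526
[-0.0096838  -0.07614913 -0.8909085 ] 0.5259287926519808
shift mm [ 10.2 242.9  -0.5] turn [-0.     0.005  0.356]
```

View pics/w15.png

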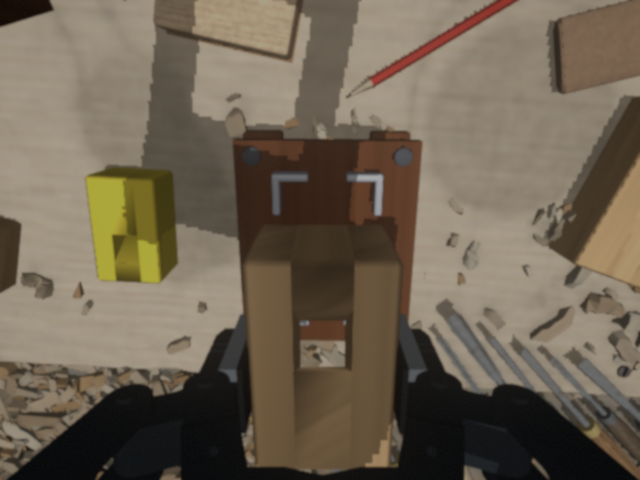

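View pics/s15.png

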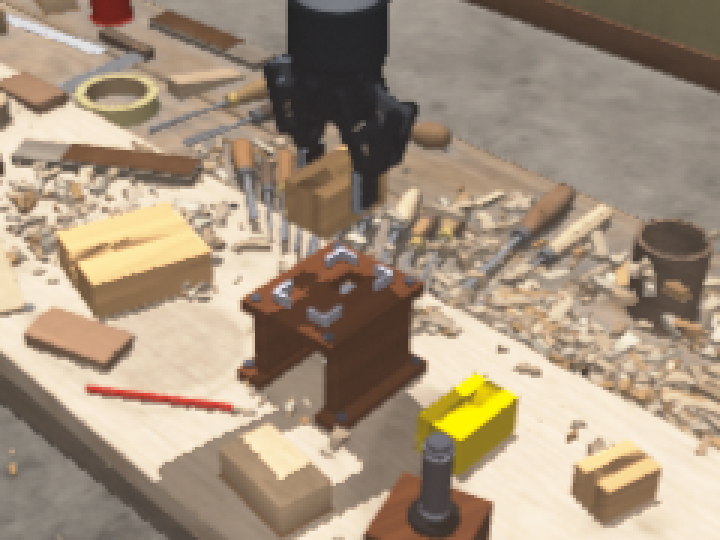

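The jaw is lifted free of the stand, and the scene crop shows only empty cleats. Carrying it to the large spare jaw.

```bash
python3 -m jog '[[[0,12,-1],[0,0,0.03],0],[[1,35,-1],[0,0.002,0.08],0],[[3,65,-1],[0,0.003,0.14],0],[[5,98,-1],[0,0.004,0.2],0],[[7,132,-1],[0,0.005,0.26],0],[[8,165,-1],[0,0.005,0.3],0],[[9,198,-1],[0,0.005,0.34],0],[[10,225,-1],[0,0.005,0.356],0],[[10.2,240,-1],[0,0.005,0.356],0],[[10.2,243,-1],[0,0.005,0.356],0],[[10.2,243,-1],[0,0.005,0.356],0],[[10.2,243,-1],[0,0.005,0.356],0]]'
python3 - <<'E'
from h import *
o=get_obs();print(o['wrist_force'],o['opening'],o['q'])
p,d=camera('wrist');save('w16.png',p)
delta([.530,.2495,.0655],tool(73.3))
E
```

```text
time_s: 15.52
eef_pos: [0.5295, 0.249, 0.1895]
eef_rot: [-0.001, 0.145, 0.989, -0.001]
wrist_force: [0.5, -0.2, -1.6]
opening: 0.529
[ 0.52580781 -0.20515174 -1.59121901] 0.5285169340639195 [ 2.37079835e-01  2.58531991e-01  1.63153198e+00 -6.14545654e-04
  1.25321096e+00 -1.04251772e+00]
shift mm [ -0.    1.1 124.2] turn [-0.001 -0.001 -0.   ]
```

View pics/w16.png

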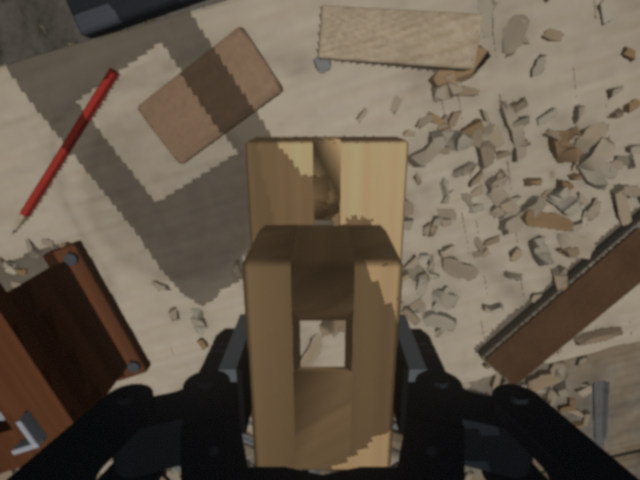

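```bash
python3 -m jog '[[[0,0.5,25],[0,0,0],0],[[0,0.5,60],[0,0,0],0],[[0,0.5,90],[0,0,0],0],[[0,0.5,110],[0,0,0],0],[[0,0.5,118],[0,0,0],0],[[0,0.5,121],[0,0,0],0],[[0,0.5,121],[0,0,0],0]]'
python3 - <<'E'
from h import *
delta([.530,.2495,.0639],tool(73.3))
p,d=camera('scene');save('s17.png',p[140:320,180:420].repeat(3,0).repeat(3,1))
E
```

```text
time_s: 16.15
eef_pos: [0.5301, 0.2482, 0.0687]
eef_rot: [-0.001, 0.146, 0.989, -0.001]
wrist_force: [-0.7, 0.3, -1.2]
opening: 0.528
shift mm [0.5 1.2 4.8] turn [-0.001 -0.001 -0.001]
```

View pics/s17.png

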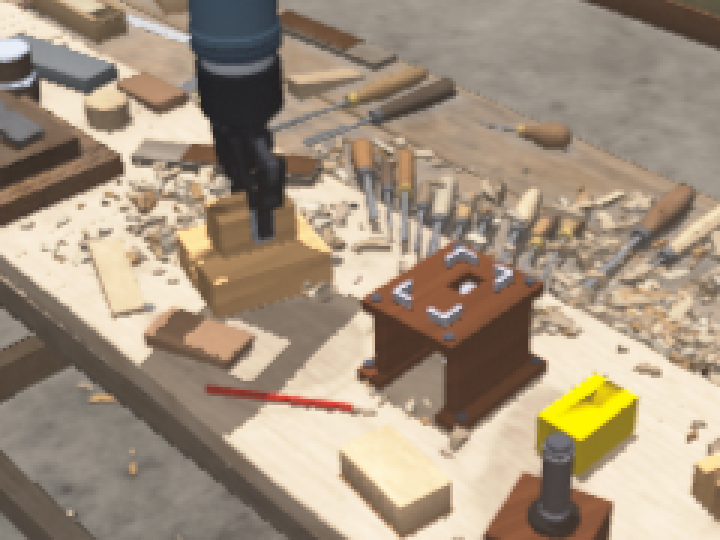

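```bash
python3 -m jog '[[[0,0,2],[0,0,0],0],[[0,0,3],[0,0,0],0],[[0,0,4],[0,0,0],0],[[0,0,4],[0,0,0],0],[[0,0,4],[0,0,0],0]]'
```

```text
time_s: 16.62
eef_pos: [0.531, 0.2487, 0.0662]
eef_rot: [0.001, 0.146, 0.989, -0.0]
wrist_force: [0.5, -0.4, 0.2]
opening: 0.53
```

```bash
python3 -m jog '[[[0,0,1],[0,0,0],0],[[0,0,2],[0,0,0],0],[[0,0,3],[0,0,0],0],[[0,0,3],[0,0,0],0]]'
```

```text
time_s: 16.95
eef_pos: [0.5311, 0.2488, 0.0639]
eef_rot: [0.001, 0.146, 0.989, -0.0]
wrist_force: [-3.0, -0.7, 5.7]
opening: 0.53
```

```bash
python3 -m jog '[[[0,0,0.7],[0,0,0],0],[[0,0,0.5],[0,0,0],0.56],[[0,0,0.5],[0,0,0],0.6],[[0,0,0.5],[0,0,0],0.7],[[0,0,0.5],[0,0,0],0.85],[[0,0,0.5],[0,0,0],1],[[0,0,0.5],[0,0,0],1],[[0,0,-5],[0,0,0],1],[[0,0,-25],[0,0,0],1],[[0,0,-60],[0,0,0],1],[[0,0,-100],[0,0,0],1],[[0,0,-130],[0,0,0],1],[[0,0,-130],[0,0,0],1],[[0,0,-130],[0,0,0],1]]'
python3 - <<'E'
from h import *
c=get_calibration('wrist');p,d=camera('wrist');save('w18.png',p);P=cloud(c,d)
for n,a in dict(jaw=(.073,.09,.43,.63,.15,.35),big=(.032,.09,.43,.63,.15,.35)).items():
    r,k,z=rect(P,*a);print(n,np.round(r[0],1),np.round(r[1],1),round(r[2],1),k,z)
o=get_obs();print(o['wrist_force'])
p,d=camera('top');save('t18.png',p);c=get_calibration('top');P=cloud(c,d)
for n,u,v in [('small',445,212),('sand',360,297),('slip',242,298)]:
    a=np.median(P[v-2:v+3,u-2:u+3].reshape(-1,3),0)
    print(n,a.round(3))
a=[.6035,-.2515];print(rect(P,.025,.045,a[0]-.06,a[0]+.06,a[1]-.06,a[1]+.06)[0]);print(rect(P,.02,.045,.36,.48,-.12,0)[0])
print('punch',rect(P,.14,.17,.35,.47,-.28,-.16))
p,d=camera('scene');save('s18.png',p)
E
```

```text
time_s: 18.12
eef_pos: [0.5326, 0.2493, 0.1971]
eef_rot: [0.003, 0.146, 0.989, 0.001]
wrist_force: [-0.0, -0.9, -0.6]
opening: 0.997
jaw [529.4 249. ] [46.1 76. ] 73.2 8301 0.08060606217790164
big [530.2 251.1] [104.4 120.5] 73.6 25312 0.04124818447438966
[ 0.73313066 -0.46834372 -0.27773596]
small [ 0.604 -0.255  0.034]
sand [ 0.421 -0.06   0.031]
slip [0.426 0.198 0.016]
((603.6593017578125, -251.94161987304688), (41.16987609863281, 57.26767349243164), 75.12226104736328)
((421.7481689453125, -61.78792190551758), (85.00952911376953, 49.911251068115234), 81.40750885009766)
punch (((411.86907958984375, -226.09982299804688), (19.050573348999023, 19.545854568481445), 43.999900817871094), 102, np.float64(0.16151090193234907))
```

View pics/w18.png

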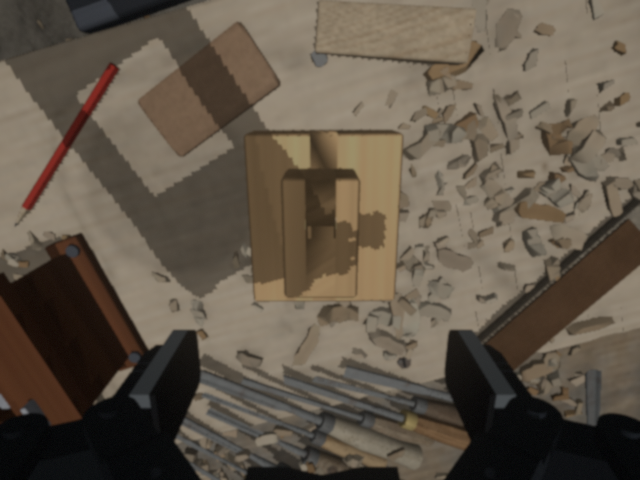

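View pics/s18.png

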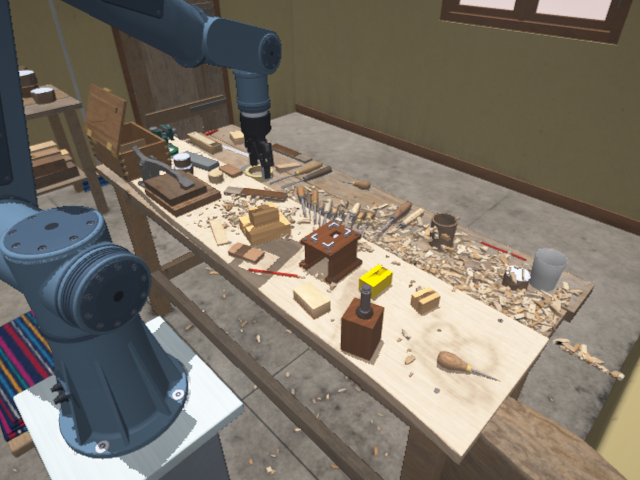

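View pics/t18.png

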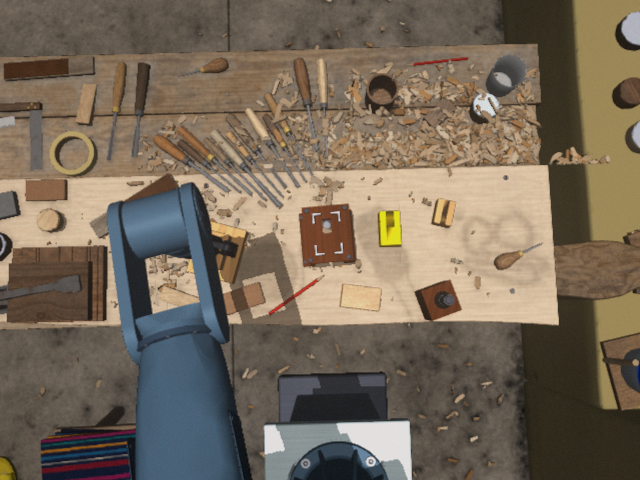

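```bash
python3 -c "
from bench import *
print(hand_in(),get_obs()['time_s'])"
```

```text
the job is handed in; nothing more can be done
the job is handed in; nothing more can be done
```

The job is done and handed in at about 18 s of the 64 s allowed; no verdict was reported.

- **Pin:** I drove it down the bore with the punch until the force jumped to about 40 N at the stop. Depth readings then put its upper end about 60 mm down the bore axis, roughly 0.050 m of travel and below the jaw. The jaw lifted off freely.
- **Punch:** It is back in its block, upright, with the guard on the top. Its handle top reads about 3 mm sideways of where it started, which is within the hole's play. The punch had tilted about 2° in the grip at the stop, and I corrected this before putting it back.
- **Jaw:** I set it down with light contact (about 6 N) before releasing. It sits level and the same way up, with its top at 80.6 mm. It is centred on the larger spare jaw within about 2 mm and turned less than 1° from it, with nothing overhanging.
- **Left alone:** The smaller spare jaw and the sanding block measured within 1 mm of where they began. The slip stone showed no shift in the pictures, but I did not fit its outline.
- **Disagreements:** The cameras differed by 1 to 2 mm. The punch met the pin a few millimetres later than predicted, so I relied on the stop force and the depth reading instead.

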